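Sort microscope parts into their fitted trays

TASK

Sort the loose parts of the dismantled microscope into the three orange fitted trays, each of which already holds one part of its kind: stand the two objectives nose up in the free round recesses, lay the two cameras lengthwise, same side up as now, in the free oblong recesses, and set the cube frame upright in the free square recess, every part down on the floor of a recess of its own. Set the parts down gently instead of dropping them, do not topple an objective, and leave the dropper bottle and the screw dish standing where they are.

Things in the scene. Friction and masses are not known exactly. Their poses are not given: they have to be found in the camera images.
- objective_long: Microscope objective standing on the bench, thread down, nose up: cream barrel 29 mm in diameter from 5 to 40 mm above its underside, tapering steel nose above that to 60 mm, brass thread 20 mm in diameter and 5 mm long at the foot. The taller of the two. About 140 g. Origin at the centre of its underside, z up its axis.
- objective_short: Microscope objective standing on the bench, thread down, nose up: cream barrel 29 mm in diameter from 5 to 26 mm above its underside, tapering steel nose above that to 46 mm, brass thread 20 mm in diameter and 5 mm long at the foot. The shorter of the two. About 100 g. Origin at the centre of its underside, z up its axis.
- camera_long: Small industrial camera lying on the bench: dark teal metal box 50 mm long (x), 29 mm wide (y) and 29 mm high, its round dark lens mount (27 mm diameter) standing out 10 mm at +x and a socket standing out 8 mm at -x; 68 mm over all. The longer of the two loose ones. About 90 g. Origin under the centre of the box, on its underside; z up. It lies at any yaw.
- camera_short: Small industrial camera lying on the bench: dark teal metal box 34 mm long (x), 29 mm wide (y) and 29 mm high, its round dark lens mount (27 mm diameter) standing out 10 mm at +x and a socket standing out 8 mm at -x; 52 mm over all. The shorter of the two loose ones. About 70 g. Origin under the centre of the box, on its underside; z up. It lies at any yaw.
- cube_frame: Black printed cube frame, 50 mm in every direction, open on all sides: rims 10 mm high and 8 mm thick round top and foot, joined by four corner posts. About 50 g; may be gripped across its top rim. Origin at the centre of its underside, x and y square to its sides, z up.
- tray_objectives: Orange printed block fixed to the bench, 12 mm high, 60 mm (x) by 174 mm (y), turned up to 0.2 rad; the three trays swap places. Origin: centre of its underside, z up. It has three round recesses 46 mm in diameter and 9 mm deep (floor 3 mm above the bench), centred at x = 0 and y = -56, 0 and +56 mm. The one at +56 mm already holds a 60 mm tall objective, loose; the others are free.
- tray_cameras: Orange printed block fixed to the bench, 12 mm high, 96 mm (x) by 182 mm (y), turned up to 0.2 rad; the three trays swap places. Origin: centre of its underside, z up. It has three oblong recesses 84 mm (x) by 50 mm (y) and 9 mm deep (floor 3 mm above the bench), centred at x = 0 and y = -60, 0 and +60 mm. The one at -60 mm already holds a loose camera along x; the others are free.
- tray_cubes: Orange printed block fixed to the bench, 12 mm high, 78 mm (x) by 150 mm (y), turned up to 0.2 rad; the three trays swap places. Origin: centre of its underside, z up. It has two square recesses 66 mm wide and 9 mm deep (floor 3 mm above the bench), centred at x = 0 and y = -36 and +36 mm. The one at +36 mm already holds a cube frame, loose; the other is free.
- bottle: Amber glass dropper bottle of cleaning fluid, 32 mm in diameter, with a black cap and rubber teat, 94 mm tall over all, standing loose among the parts. Origin at the centre of its underside, z up. A bystander.
- screw_dish: Small round steel dish of screws, 62 mm across the rim, 18 mm high, standing loose among the parts. Origin at the centre of its underside, z up. A bystander.

How it is judged:
By the outcome, as a careful person would: the job done as asked, in the order asked, and still so for the second after the job is handed in, with the robot touching nothing.
It also fails if it takes over 120 s, if anything falls off the work surface, if the arm or the gripper's body presses on something with over 40 N, if the wrist force passes 120 N, or if a joint passes its speed limit or range.

ROBOT

A 6-joint arm with a two-finger parallel gripper is mounted at the origin on the work surface. World frame = base frame: x ahead of the robot, y to its left, z up, the work surface at z = 0. Lengths are in m, angles in rad, forces in N, time in s.
With the tool pointing down it reaches from about 0.35 to 0.8 m from the base axis. Payload 7.3 kg.
Tool frame: the origin (TCP) lies between the finger pads; the fingertips stand 25 mm ahead of it and the grasp point (between the pads) lies 6 mm ahead of it (r.tip_extent is the distance from the TCP to the fingertips, in m); z points along the fingers, y is the direction in which the jaws open and shut (so a half turn about z gives the same grasp; the last joint's range is limited). The gripper opens to 85 mm and grips with 20 to 120 N. Pads are 22 mm wide; open, the fingers measure 114 mm over their backs; the gripper's body (76 mm by 85 mm) begins 54 mm behind the grasp point. The pads swing forward as they close: fully open they stand 13 mm farther back than shut.
Start: joints at [1.09, 0.342, 1.524, -0, 1.275, -0.146], TCP at [0.172, 0.496, 0.256] pointing down, gripper open.
Joint ranges: [-2.53, 2.53], [-0.77, 2.02], [0.04, 2.7], [-1, 4.14], [0.28, 2.66], [-3.11, 3.11]. Speed limits (rad/s): [2.57, 2.57, 3.14, 3.14, 3.14, 3.14].

INTERFACE

Orientations are given as a unit quaternion [x, y, z, w].
In Python, from workcell import r, command_gripper, optics gives the robot as it stands. The module is installed in compiled form; this text tells all that it offers. Calls block until the motion is done:
- r.reach(position, orientation): joint-space move of the TCP to a pose.
- r.move_straight(position, orientation=None, speed=0.15, max_force=None): straight line of the TCP; orientation=None keeps the orientation; speed is the mean speed in m/s. With max_force (N) it stops when the force on the tool has changed by that much, and returns True; else False.
- r.movej(angles): joint-space move.
- command_gripper(opening, force=None): finger opening in m; force is the grip in N (None keeps the last); returns when the fingers have stopped.
- r.hold(seconds).
- r.solve_ik(position, orientation): joint angles nearest the present ones, or None.
- r.read_state(): the state.
- optics.get_image(name): name is "scene" or "side" or "wrist"; returns (picture, depth): 420x560x3 uint8, red, green, blue; 420x560 float32, m along the optical axis (not along the pixel's ray), 0 where there is no reading.
- optics.camera_model(name): a dict with "K" (3x3 intrinsics, pixels), "R" (3x3) and "t" (3): a world point X has camera coordinates R X + t; the wrist camera has in their place "tool_from_camera" (4x4, takes a point from camera to tool coordinates, whose origin is the TCP and whose axes are the flange's). Camera axes: x right, y down, z forward; pixel columns grow to the right and rows downward; lengths in m; the calibration is good to about 2 mm. A picture is of the moment at which its call begins: read the wrist's pose just before it. camera_model takes no time and is no camera call.
A pose or a line that the arm cannot do raises r.PlanningError and nothing moves.
- r.finish_job(): hands the job in, once; it reports no verdict.
The state is a dict: "time_s": time; "joint_positions": joint angles; "dq": joint speeds; "tau": joint torques, N m; "eef_pos": TCP position; "eef_rot": TCP orientation; "contact_force": force on the tool from outside, world axes, zero at the start; "torque": the same for the moment, N m; "grip_width": finger opening in m.
Only numpy, scipy, OpenCV 4.12 (cv2) and the standard library are available. Lean on these libraries where they do the work, as an engineer would, in place of code of your own. Each camera call takes 0.05 s, during which the arm holds its last target.

## Working session

There is one attempt and no reset: what is moved stays moved. The work goes in short steps, each a Python script; the robot and the scene stay as the last script left them, time stands still between calls to the robot, and variables do not carry over. Pictures are saved under pics/ and viewed, and the job is handed in when it is done.

```bash
mkdir -p pics; ls
python3 - <<'E'
from workcell import r, command_gripper, optics
import cv2, numpy as np
s=r.read_state(); print(s['time_s'],s['eef_pos'],s['eef_rot'],s['grip_width'])
for n in ['scene','side','wrist']:
    im,d=optics.get_image(n); cv2.imwrite(f'pics/{n}0.png',im[:,:,::-1]); np.savez(f'{n}0.npz',im=im,d=d)
    m=optics.camera_model(n); print(n,{k:np.round(v,4).tolist() for k,v in m.items()})
E
```

```text
pics
0.0 [0.17231916 0.49551727 0.25561611] [ 1.66645606e-01  9.86016540e-01 -7.53752825e-04 -2.40056505e-04] 0.0852839179244149
scene {'K': [[523.4574, 0.0, 279.916], [0.0, 523.4574, 212.2525], [0.0, 0.0, 1.0]], 'R': [[-0.1718, 0.9851, 0.0002], [0.6014, 0.105, -0.792], [-0.7803, -0.1359, -0.6105]], 't': [0.105, -0.2901, 1.8042]}
side {'K': [[435.1634, 0.0, 272.7236], [0.0, 435.1634, 203.9443], [0.0, 0.0, 1.0]], 'R': [[-0.9479, -0.3181, -0.0166], [-0.1751, 0.5639, -0.8071], [0.2661, -0.7621, -0.5902]], 't': [0.5403, 0.125, 0.7948]}
wrist {'K': [[296.6347, 0.0, 280.0932], [0.0, 296.6347, 206.4926], [0.0, 0.0, 1.0]], 'tool_from_camera': [[0.001, -0.9456, -0.3254, 0.0827], [1.0, 0.0005, 0.0018, -0.0009], [-0.0016, -0.3254, 0.9456, -0.118], [0.0, 0.0, 0.0, 1.0]]}
```

View pics/scene0.png

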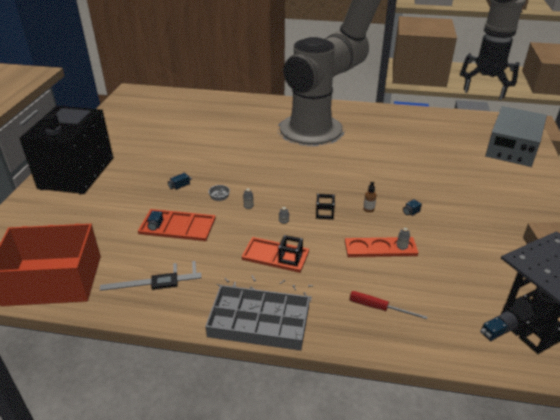

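View pics/side0.png

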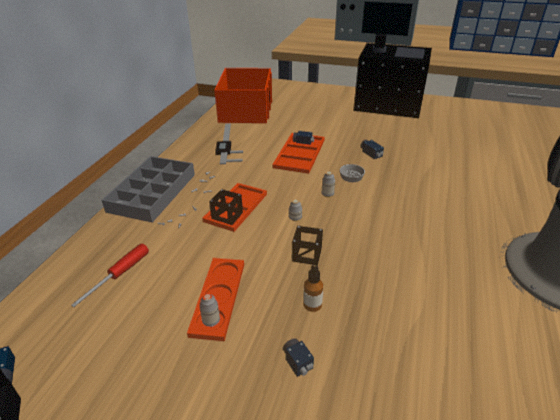

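View pics/wrist0.png

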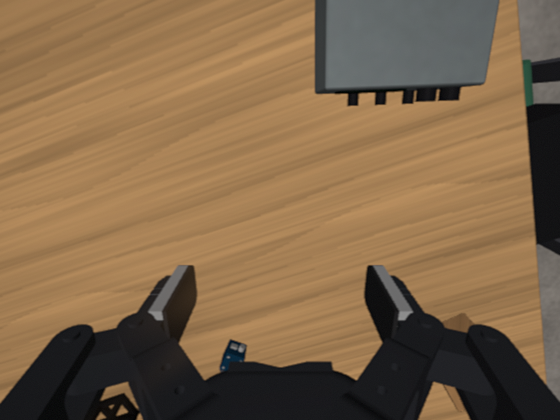

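The scene view shows the camera tray on the left at about (177,224), the cube tray in the middle (276,254) and the objective tray on the right (381,246). The loose parts are the long objective (248,198), short objective (284,215), cube (325,206), bottle (370,198), dish (219,192) and cameras at (178,181) and (413,207). I'll get rough positions from the depth image first, then take closer wrist views.

```bash
cat > h.py <<'E'
import numpy as np, cv2
from scipy.spatial.transform import Rotation as Ro
from workcell import r, command_gripper, optics
def down(yaw):  # tool z down; tool x at angle yaw in world
    c,s=np.cos(yaw),np.sin(yaw)
    return Ro.from_matrix(np.array([[c,s,0],[s,-c,0],[0,0,-1]])).as_quat()
def cam(name,st=None):
    m=optics.camera_model(name); K=np.array(m['K'])
    if name!='wrist':
        R=np.array(m['R']).T; return K,R,-R@np.array(m['t'])
    T=np.array(m['tool_from_camera']); A=Ro.from_quat(st['eef_rot']).as_matrix()
    return K,A@T[:3,:3],A@T[:3,3]+np.array(st['eef_pos'])
def ray(C,uv,z):
    K,R,o=C; uv=np.atleast_2d(uv).astype(float)
    d=(np.linalg.inv(K)@np.c_[uv,np.ones(len(uv))].T).T@R.T
    return o+d*((z-o[2])/d[:,2])[:,None]
def cloud(C,d):
    K,R,o=C; v,u=np.mgrid[:d.shape[0],:d.shape[1]]
    p=np.stack([(u-K[0,2])/K[0,0]*d,(v-K[1,2])/K[1,1]*d,d],-1)@R.T+o
    p[d<=0]=np.nan; return p
def look(tag):
    st=r.read_state(); im,d=optics.get_image('wrist'); C=cam('wrist',st)
    cv2.imwrite(f'pics/{tag}.png',im[:,:,::-1]); np.savez(f'{tag}.npz',im=im,d=d,K=C[0],R=C[1],o=C[2]); return im,d,C
def load(tag):
    f=np.load(f'{tag}.npz'); return f['im'],f['d'],(f['K'],f['R'],f['o'])
E
python3 - <<'E'
from h import *
C=cam('scene'); d=np.load('scene0.npz')['d']; P=cloud(C,d)
for n,(u,v) in dict(olong=(248,198),oshort=(284,215),cube=(325,206),bot=(370,198),cR=(413,207),cL=(178,181),dish=(219,192),tC=(177,224),tU=(276,254),tO=(381,246),ocO=(403,238)).items():
    print(n,np.round(ray(C,(u,v),.02)[0],3),np.round(P[v,u],3))
q=down(0)
for y in(-.25,0,.25):
    for yaw in (0,np.pi): print(y,yaw,r.solve_ik([.5,y,.35],down(yaw)))
E
```

```text
olong [ 0.463 -0.115  0.02 ] [ 0.491 -0.108  0.041]
oshort [ 0.522 -0.005  0.02 ] [ 0.538 -0.002  0.033]
cube [0.463 0.098 0.02 ] [0.494 0.1   0.043]
bot [0.405 0.217 0.02 ] [0.446 0.215 0.049]
cR [0.427 0.333 0.02 ] [0.435 0.332 0.026]
cL [ 0.417 -0.333  0.02 ] [ 0.424 -0.33   0.025]
dish [ 0.449 -0.202  0.02 ] [ 0.441 -0.205  0.014]
tC [ 0.607 -0.271  0.02 ] [ 0.586 -0.281  0.002]
tU [0.676 0.002 0.02 ] [ 0.658 -0.002  0.003]
tO [0.603 0.251 0.02 ] [0.581 0.253 0.001]
ocO [0.563 0.305 0.02 ] [0.593 0.301 0.045]
-0.25 0 [-6.00745155e-01  3.54936571e-01  1.24898838e+00 -4.44089210e-16
  1.53766770e+00  9.70051172e-01]
-0.25 3.141592653589793 [-6.00745155e-01  3.54936571e-01  1.24898838e+00 -4.44089210e-16
  1.53766770e+00 -2.17154148e+00]
0 0 [-1.53400927e-01  2.38086290e-01  1.41173261e+00 -4.44089210e-16
  1.49177375e+00  1.41739540e+00]
0 3.141592653589793 [-1.53400927e-01  2.38086290e-01  1.41173261e+00 -4.44089210e-16
  1.49177375e+00 -1.72419725e+00]
0.25 0 [ 3.26550063e-01  3.54936571e-01  1.24898838e+00 -4.44089210e-16
  1.53766770e+00  1.89734639e+00]
0.25 3.141592653589793 [ 3.26550063e-01  3.54936571e-01  1.24898838e+00 -4.44089210e-16
  1.53766770e+00 -1.24424626e+00]
```

Run:
```python
from h import *
for t,y in(('wA',.24),('wB',0.0),('wC',-.25)):
    r.reach([.55,y,.32],down(np.pi)); r.hold(.2); im,d,C=look(t)
print(r.read_state()['time_s'])
```

```text
4.5167
```

View pics/wA.png

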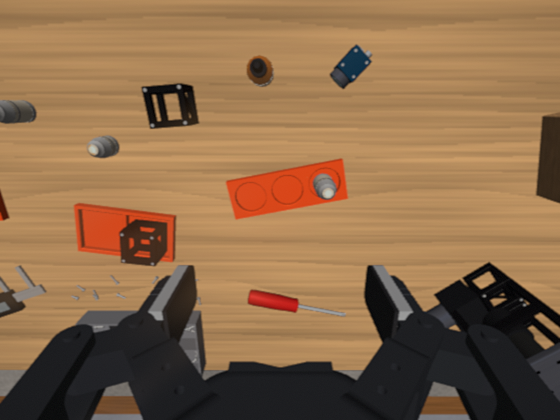

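View pics/wB.png

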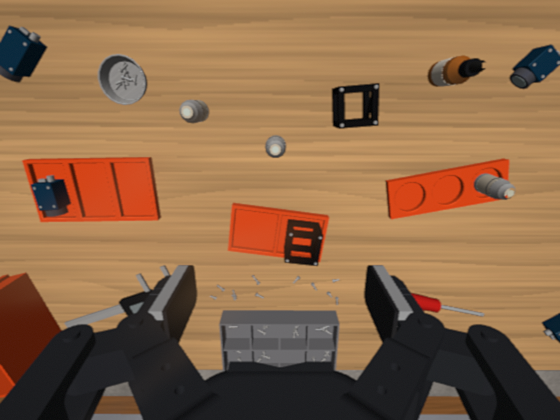

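View pics/wC.png

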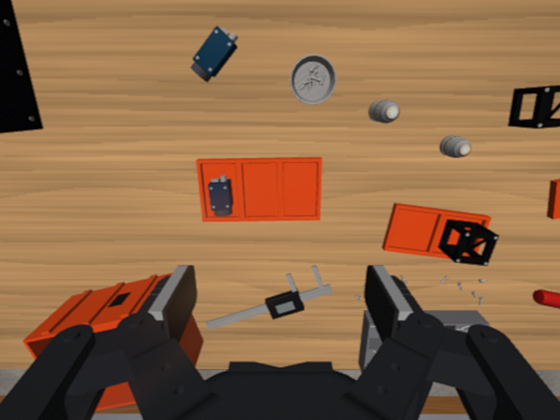

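In these views wA shows the objective tray (287,188), bottle (260,68), short camera (352,66) and cube (170,105). wB shows the long objective (194,111), short objective (275,147) and cube tray (279,234). wC shows the camera tray (260,189), long camera (214,53) and dish (313,79). Next I'll measure them.

```bash
cat > meas.py <<'E'
from h import *
for t,area in(('wA',1),('wB',1),('wC',1)):
    im,d,C=load(t); hsv=cv2.cvtColor(im,cv2.COLOR_RGB2HSV); P=cloud(C,d)
    m=cv2.inRange(hsv,(0,180,110),(14,255,255)); m[262:]=0
    # keep only pixels near tray height
    z=P[...,2]; m[(z>.02)&np.isfinite(z)]=0
    m=cv2.morphologyEx(m,cv2.MORPH_CLOSE,np.ones((5,5)))
    cs,_=cv2.findContours(m,cv2.RETR_EXTERNAL,cv2.CHAIN_APPROX_NONE)
    for c in cs:
        if cv2.contourArea(c)<1500: continue
        p=ray(C,c[:,0,:],.012)[:,:2]; (cx,cy),(w,h),a=cv2.minAreaRect((p*1000).astype(np.float32))
        box=cv2.boxPoints(((cx,cy),(w,h),a)); e=box[1]-box[0];f=box[2]-box[1]
        L=e if np.linalg.norm(e)>np.linalg.norm(f) else f
        ang=np.arctan2(L[1],L[0])-np.pi/2; ang=(ang+np.pi/2)%np.pi-np.pi/2
        print(t,'tray c',round(cx,1),round(cy,1),'size',round(w,1),round(h,1),'yaw',round(ang,3))
    mb=cv2.inRange(hsv,(85,60,15),(125,255,255)); mb[262:]=0
    cs,_=cv2.findContours(cv2.morphologyEx(mb,cv2.MORPH_OPEN,np.ones((2,2))),cv2.RETR_EXTERNAL,cv2.CHAIN_APPROX_NONE)
    for c in cs:
        if cv2.contourArea(c)<150: continue
        x,y,w,h=cv2.boundingRect(c)
        print(t,'blue',x,y,w,h,'zmax',np.round(np.nanpercentile(z[y:y+h,x:x+w],[50,90,99]),4))
    # tops in depth: clusters of z>.006
    mz=((z>.016)&(z<.12)&(np.abs(P[...,0]-.55)<.22)).astype(np.uint8); mz[250:]=0
    n,l,s,cc=cv2.connectedComponentsWithStats(mz)
    for i in range(1,n):
        if s[i,4]<80: continue
        Q=P[l==i]; zm=np.percentile(Q[:,2],99); T=Q[Q[:,2]>zm-.004]
        print(t,'obj px',cc[i].round(),s[i,4],'ztop',zm.round(4),'topc',(T[:,:2].min(0)+T[:,:2].max(0)).round(4)/2,'mean',T[:,:2].mean(0).round(4),'ext',np.ptp(T[:,:2],axis=0).round(4))
E
python3 meas.py
```

```text
wA tray c 657.7 -2.5 size 151.3 82.3 yaw -0.134
wA tray c 586.5 250.4 size 61.9 173.5 yaw 0.196
wA blue 338 47 33 36 zmax [0.0285 0.0301 0.0311]
wA obj px [352.  66.] 958 ztop 0.0313 topc [0.41895 0.33225] mean [0.419  0.3315] ext [0.0433 0.0423]
wA obj px [260.  70.] 656 ztop 0.0936 topc [0.4271 0.2152] mean [0.4278 0.2156] ext [0.01   0.0107]
wA obj px [168. 105.] 1247 ztop 0.052 topc [0.4689 0.0983] mean [0.4683 0.0982] ext [0.053  0.0539]
wA obj px [ 14. 112.] 648 ztop 0.0555 topc [ 0.477   -0.10415] mean [ 0.478  -0.1031] ext [0.0177 0.0094]
wA obj px [553. 162.] 1074 ztop 0.0407 topc [0.56555 0.62585] mean [0.5777 0.6285] ext [0.0622 0.0152]
wA obj px [102. 147.] 473 ztop 0.0477 topc [ 0.5227 -0.0035] mean [ 0.5228 -0.0036] ext [0.0157 0.0126]
wA obj px [325. 187.] 444 ztop 0.0651 topc [0.57515 0.302  ] mean [0.5752 0.3023] ext [0.0127 0.013 ]
wA obj px [141. 236.] 679 ztop 0.0549 topc [0.65095 0.03645] mean [0.6482 0.036 ] ext [0.0288 0.0522]
wB tray c 657.8 -3.3 size 149.4 81.7 yaw -0.136
wB tray c 586.0 249.5 size 63.2 176.2 yaw 0.196
wB tray c 589.2 -278.4 size 97.5 183.5 y
[... 1465 characters left out ...]
top 0.0309 topc [ 0.40565 -0.3322 ] mean [ 0.4061 -0.3328] ext [0.0544 0.0523]
wC obj px [314.  78.] 344 ztop 0.02 topc [ 0.437  -0.2064] mean [ 0.4348 -0.2047] ext [0.0602 0.0603]
wC obj px [540. 108.] 936 ztop 0.0523 topc [0.4697 0.0871] mean [0.4716 0.0808] ext [0.0506 0.0334]
wC obj px [385. 111.] 548 ztop 0.0617 topc [ 0.47555 -0.1148 ] mean [ 0.4755 -0.1141] ext [0.0151 0.0128]
wC obj px [457. 147.] 467 ztop 0.0482 topc [ 0.5225  -0.00795] mean [ 0.5217 -0.0078] ext [0.0157 0.0123]
wC obj px [221. 196.] 797 ztop 0.0342 topc [ 0.59805 -0.3362 ] mean [ 0.5944 -0.3357] ext [0.0505 0.0301]
wC obj px [475. 237.] 760 ztop 0.0554 topc [0.65055 0.03545] mean [0.6481 0.0341] ext [0.0285 0.0522]
```

```bash
python3 - <<'E'
from h import *
print('tip',r.tip_extent)
def rect(t,px,zlo,zhi):
    im,d,C=load(t); P=cloud(C,d); z=P[...,2]
    m=((z>zlo)&(z<zhi)).astype(np.uint8); x,y=px; k=np.zeros_like(m); k[y-32:y+32,max(0,x-32):x+32]=1; m*=k
    n,l,s,cc=cv2.connectedComponentsWithStats(m); 
    i=1+np.argmax(s[1:,4]); p=P[(l==i)][:,:2]
    return cv2.minAreaRect((p*1000).astype(np.float32)),s[i,4]
print('short',rect('wA',(352,66),.026,.04))
print('long',rect('wC',(213,53),.026,.04))
print('cube',rect('wA',(168,105),.047,.06),rect('wB',(358,105),.047,.06))
for t,(x,y) in(('wA',(352,66)),('wC',(213,53))):
    im,d,C=load(t); c=im[y-40:y+40,x-40:x+40,::-1]; cv2.imwrite(f'pics/crop_{t}.png',cv2.resize(c,(400,400),interpolation=cv2.INTER_NEAREST))
E
cd pics; python3 -c "
import cv2,numpy as np
cv2.imwrite('crops.png',np.hstack([cv2.imread('crop_wA.png'),cv2.imread('crop_wC.png')]))"
```

```text
tip 0.025
short (((421.5966491699219, 329.5693359375), (29.132177352905273, 44.10022735595703), 47.2595329284668), np.int32(795))
long (((409.0698547363281, -335.5127258300781), (29.417688369750977, 59.85602569580078), 47.386932373046875), np.int32(1165))
cube (((469.0116271972656, 98.23744201660156), (50.077117919921875, 50.42721176147461), 4.853299140930176), np.int32(978)) (((468.7893371582031, 97.84061431884766), (49.92817687988281, 50.243717193603516), 4.46315860748291), np.int32(957))
```

View pics/crops.png

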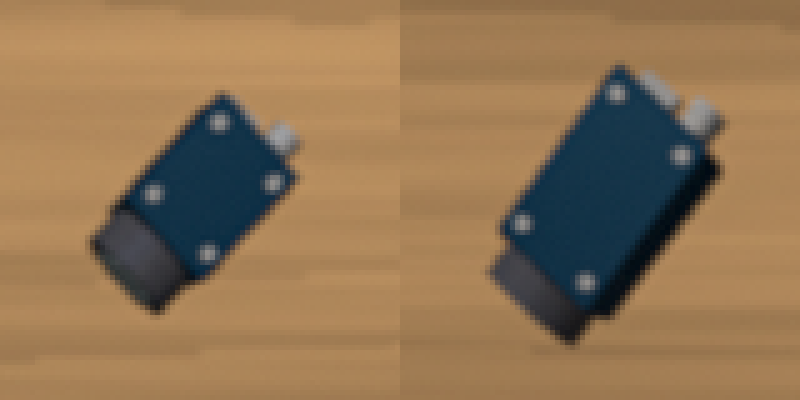

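Each camera's lens mount points along +x/-y, a yaw of about -42.7°, and the cube's yaw is about 4.6°. Next I check the recess centres by ray casting, then move the first objective.

```bash
cat >> h.py <<'E'
TR=dict(o=(.5863,.250,.196),c=(.589,-.279,.018),u=(.658,-.0035,-.135))
def slot(t,y,x=0):
    a,b,w=TR[t]; return np.array([a+np.cos(w)*x-np.sin(w)*y,b+np.sin(w)*x+np.cos(w)*y])
def go(xy,z,yaw): r.reach([xy[0],xy[1],z],down(yaw))
def pickplace(p,yawp,q,yawq,ztcp,width,wopen,force=30,hi=.17,wrel=None):
    command_gripper(wopen,force); go(p,hi,yawp)
    hit=r.move_straight([p[0],p[1],ztcp],speed=.12,max_force=15); print('descend hit',hit)
    command_gripper(max(width-.012,0),force); g=r.read_state(); print('grip',round(g['grip_width'],4),np.round(g['eef_pos'],4))
    if abs(g['grip_width']-width)>.005: print('BAD GRIP'); return False
    r.move_straight([p[0],p[1],hi],speed=.2); s=r.read_state(); print('lifted',round(s['grip_width'],4),s['contact_force'].round(2) if hasattr(s['contact_force'],'round') else s['contact_force'])
    go(q,hi,yawq); print('at slot',r.read_state()['time_s'])
    r.move_straight([q[0],q[1],ztcp+.010],speed=.12)
    hit=r.move_straight([q[0],q[1],ztcp+.0025],speed=.03,max_force=4); s=r.read_state(); print('set hit',hit,s['eef_pos'].round(4) if hasattr(s['eef_pos'],'round') else s['eef_pos'],'want',ztcp+.003)
    command_gripper(wrel or width+.012); r.move_straight([q[0],q[1],hi],speed=.2)
    print('t',r.read_state()['time_s']); return True
E
python3 - <<'E'
from h import *
im,d,C=load('wA'); print(ray(C,[(251,196),(287,189)],.012).round(4),slot('o',-.056),slot('o',0))
im,d,C=load('wC'); print(ray(C,[(262,189),(303,188)],.012).round(4),slot('c',0),slot('c',.06))
im,d,C=load('wB'); print(ray(C,[(256,231)],.012).round(4),slot('u',-.036))
y=TR['o'][2]+np.pi/2
print(pickplace(np.array([.4757,-.1128]),y,slot('o',-.056),y,.039,.029,.050))
im,d,C=look('p1')
E
```

```text
[[0.5967 0.1967 0.012 ]
 [0.5857 0.2506 0.012 ]] [0.59720586 0.19507221] [0.5863 0.25  ]
[[ 0.587  -0.2759  0.012 ]
 [ 0.5853 -0.2148  0.012 ]] [ 0.589 -0.279] [ 0.58792006 -0.21900972]
[[ 0.6545 -0.0365  0.012 ]] [ 0.65315475 -0.03917245]
descend hit False
grip 0.0283 [ 0.4759 -0.113   0.0397]
lifted 0.0278 [ 0.69 -0.78 -2.04]
at slot 9.95
set hit True [0.5977 0.1952 0.0425] want 0.042
t 12.4833
True
```

Run:
```python
from h import *
im,d=optics.get_image('side'); cv2.imwrite('pics/s1.png',cv2.resize(im[230:400,150:350,::-1],None,fx=3,fy=3))
```

```text
(no output)
```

View pics/s1.png

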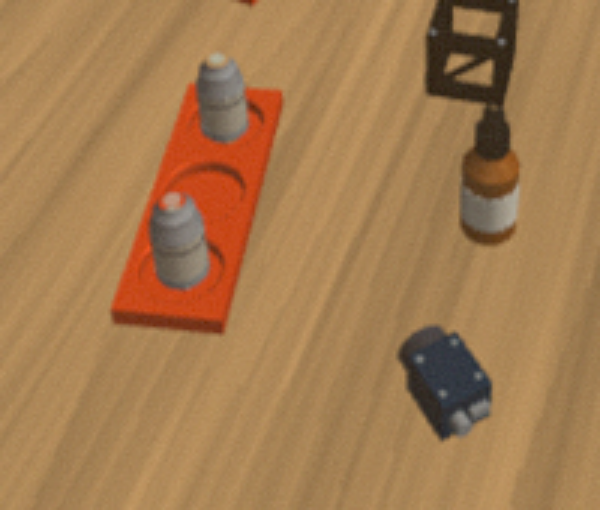

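View pics/p1.png

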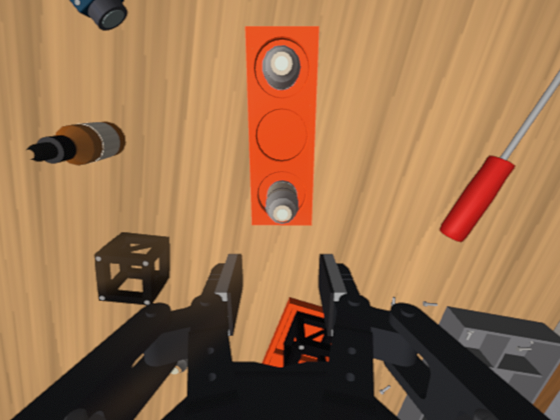

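The long objective stands in its end recess: in the wrist view it is at (282,200) with its recess ring at (282,197), and it seated on contact. Next, the short objective.

```bash
sed -i "s/c=(.589,-.279,.018)/c=(.588,-.2775,.018)/" h.py
python3 - <<'E'
from h import *
y=TR['o'][2]+np.pi/2
print(pickplace(np.array([.522,-.0053]),y,slot('o',0),y,.0365,.029,.046,wrel=.043))
look('p2')
E
```

```text
descend hit False
grip 0.0276 [ 0.5224 -0.0054  0.0373]
lifted 0.0277 [-0.09 -0.95 -0.86]
at slot 17.075
set hit True [0.5869 0.2502 0.0403] want 0.0395
t 19.6583
True
```

View pics/p2.png

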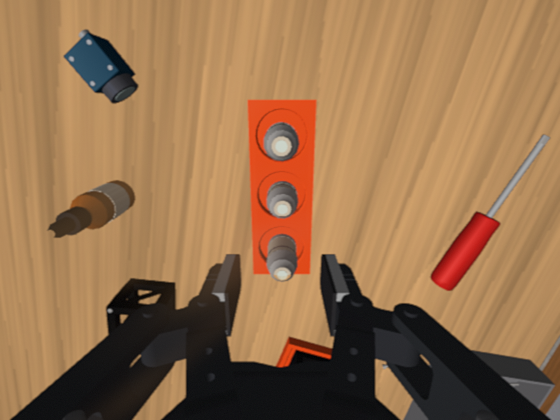

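All three objectives stand in their own recesses, at (282,140), (282,195) and (282,250). Now the cameras, long one first.

Run:
```python
from h import *
print(pickplace(np.array([.4054,-.3321]),2.393,slot('c',0),np.pi+.018,.0365,.029,.050,wrel=.041,force=35))
look('p3')
```

```text
descend hit False
grip 0.0283 [ 0.4057 -0.3325  0.0373]
lifted 0.0281 [-0.46  0.29 -0.59]
at slot 25.3083
set hit True [ 0.5886 -0.2779  0.0403] want 0.0395
t 27.875
True
```

View pics/p3.png

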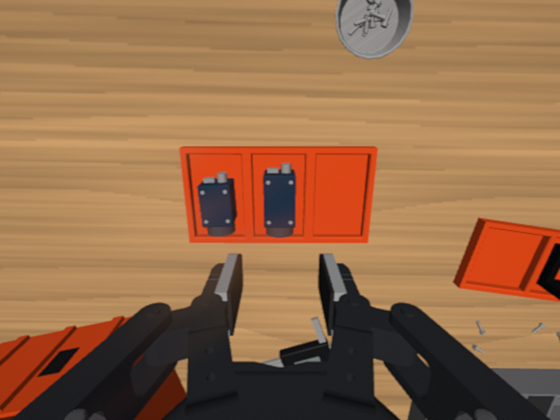

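The long camera lies in the middle recess (279,200), aligned with it. Now the short camera.

Run:
```python
from h import *
print(pickplace(np.array([.4182,.3327]),2.395,slot('c',.06),np.pi+.018,.0365,.029,.050,wrel=.041,force=35))
look('p4')
# cube tray close look on the way
r.reach([.62,-.03,.25],down(np.pi)); r.hold(.2); look('p5'); print(r.read_state()['time_s'])
```

```text
descend hit False
grip 0.0285 [0.4186 0.3329 0.0373]
lifted 0.028 [-0.09 -0.17 -1.67]
at slot 34.9083
set hit True [ 0.5875 -0.2179  0.0403] want 0.0395
t 37.475
True
38.6167
```

View pics/p4.png

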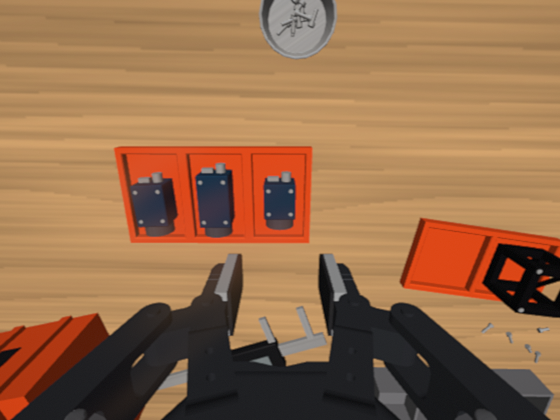

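View pics/p5.png

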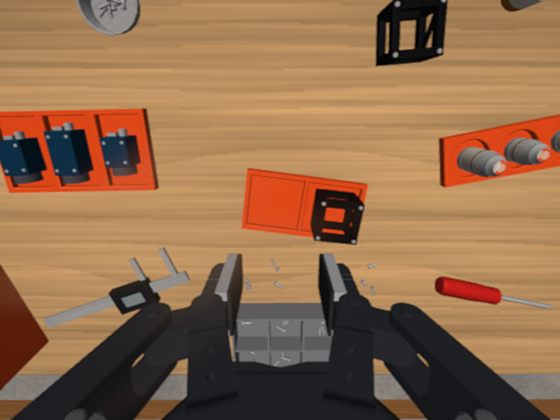

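Run:
```python
from h import *
im,d,C=load('p5')
print(ray(C,[(248,170),(367,184),(243,227)],.012).round(4))
cv2.imwrite('pics/p5z.png',cv2.resize(im[155:255,230:380,::-1],None,fx=5,fy=5,interpolation=cv2.INTER_CUBIC))
P=cloud(C,d)
for row in (195,):
    print(P[155:250,275][::3,[0,2]].round(4).tolist())
print(P[205,235:320][::3,1:].round(4).tolist())
```

```text
[[ 0.6117 -0.0713  0.012 ]
 [ 0.6294  0.0749  0.012 ]
 [ 0.6866 -0.0805  0.012 ]]
[[0.5953, 0.0014], [0.5993, -0.0006], [0.6029, 0.0002], [0.6067, 0.0001], [0.6104, 0.0002], [0.6139, 0.0019], [0.6154, 0.012], [0.6189, 0.0132], [0.625, 0.0034], [0.6287, 0.0043], [0.6325, 0.0046], [0.6363, 0.0048], [0.6411, 0.002], [0.6447, 0.0034], [0.6488, 0.0029], [0.6525, 0.004], [0.6569, 0.003], [0.6611, 0.0028], [0.665, 0.0034], [0.6692, 0.0033], [0.6732, 0.0036], [0.6771, 0.0045], [0.6821, 0.0026], [0.6856, 0.0045], [0.6877, 0.0095], [0.6902, 0.0137], [0.7002, 0.0006], [0.7053, -0.0007], [0.7089, 0.0011], [0.7142, -0.0006], [0.7182, 0.0004], [0.7232, -0.0004]]
[[-0.0909, 0.0021], [-0.0872, 0.0013], [-0.0832, 0.0015], [-0.0779, 0.0124], [-0.0742, 0.0123], [-0.0713, 0.0036], [-0.0674, 0.0041], [-0.0635, 0.0038], [-0.0597, 0.0029], [-0.0558, 0.0032], [-0.0519, 0.0042], [-0.0481, 0.0025], [-0.0442, 0.0027], [-0.0403, 0.0029], [-0.0364, 0.0033], [-0.0325, 0.0041], [-0.0286, 0.0034], [-0.0248, 0.005], [-0.0209, 0.004], [-0.017, 0.0029], [-0.0131, 0.003], [-0.0093, 0.0039], [-0.0059, 0.0109], [-0.0022, 0.0124], [0.0024, 0.0034], [0.0062, 0.0041], [0.0101, 0.0041], [0.0126, 0.0146], [0.0117, 0.0485]]
```

View pics/p5z.png

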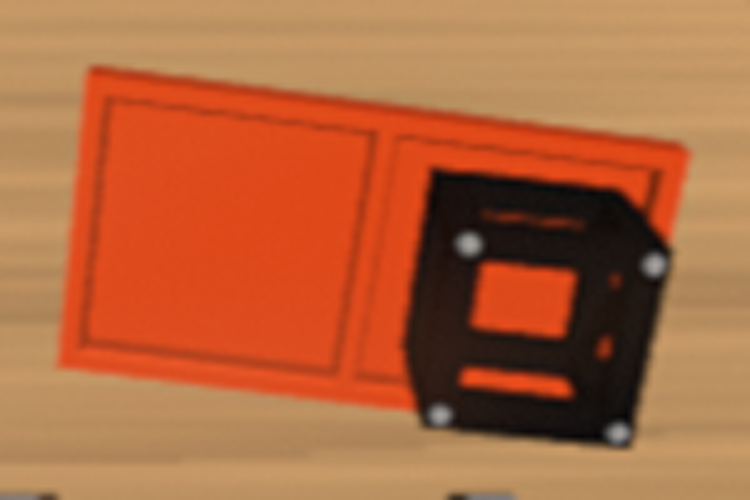

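The recess centre comes out at about (0.6545, -0.0388); the depth edges and the tray fit agree to within 2 mm. Now the cube.

Run:
```python
from h import *
print(pickplace(np.array([.4689,.098]),np.pi/2+.081,np.array([.6545,-.0388]),np.pi/2-.135,.052,.050,.068,wrel=.064,force=25,hi=.19))
r.reach([.57,0,.33],down(np.pi)); r.hold(.2); look('f1'); 
for n in('side','scene'):
    im,d=optics.get_image(n); cv2.imwrite(f'pics/{n}F.png',im[:,:,::-1])
print(r.read_state()['time_s'])
```

```text
descend hit False
grip 0.0493 [0.4693 0.098  0.0527]
lifted 0.049 [-0.35 -0.69 -0.53]
at slot 43.8667
set hit True [ 0.6551 -0.0389  0.0556] want 0.055
t 46.5
True
48.325
```

View pics/f1.png

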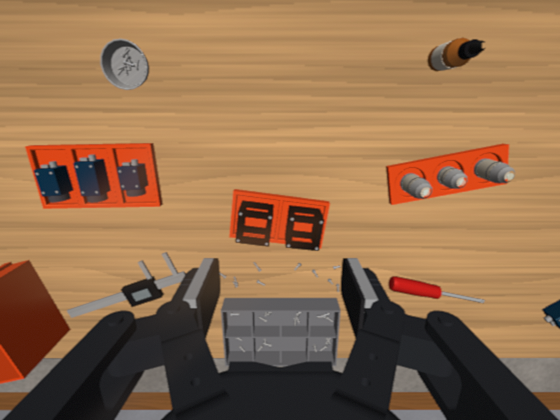

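View pics/sideF.png

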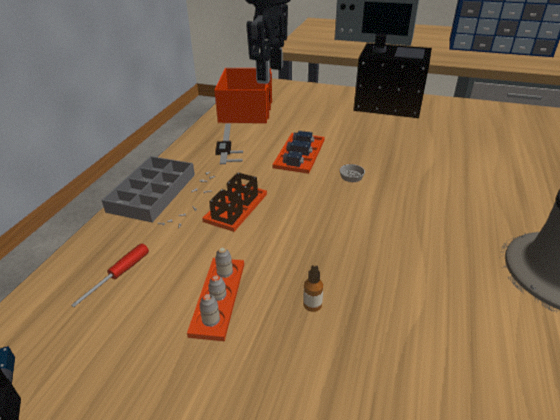

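```bash
sed "s/(('wA',1),('wB',1),('wC',1))/(('f1',1),)/; s/250:\]/262:]/" meas.py | python3 -
```

```text
f1 tray c 658.2 -3.3 size 149.3 80.9 yaw -0.134
f1 tray c 586.1 249.9 size 62.7 175.5 yaw 0.196
f1 tray c 589.4 -278.5 size 96.8 183.5 yaw 0.02
f1 blue 36 167 35 30 zmax [0.0308 0.0328 0.0338]
f1 blue 76 161 28 32 zmax [0.0317 0.033  0.034 ]
f1 obj px [122.  62.] 338 ztop 0.0198 topc [ 0.43755 -0.20625] mean [ 0.4354 -0.2082] ext [0.0599 0.0613]
f1 obj px [456.  53.] 1138 ztop 0.0933 topc [0.4279 0.2139] mean [0.4282 0.2126] ext [0.0106 0.0094]
f1 obj px [ 91. 179.] 1111 ztop 0.034 topc [ 0.59365 -0.2772 ] mean [ 0.5895 -0.2767] ext [0.0599 0.0303]
f1 obj px [132. 178.] 801 ztop 0.0339 topc [ 0.59255 -0.2173 ] mean [ 0.5891 -0.217 ] ext [0.0437 0.0301]
f1 obj px [495. 171.] 663 ztop 0.0651 topc [0.5761  0.30135] mean [0.5755 0.3012] ext [0.0153 0.0135]
f1 obj px [ 52. 182.] 975 ztop 0.0339 topc [ 0.5986 -0.3353] mean [ 0.5947 -0.3348] ext [0.0502 0.0316]
f1 obj px [453. 178.] 459 ztop 0.0515 topc [0.5869 0.248 ] mean [0.5871 0.2486] ext [0.0136 0.0131]
f1 obj px [417. 186.] 527 ztop 0.0653 topc [0.59795 0.194  ] mean [0.5977 0.1942] ext [0.0134 0.0113]
f1 obj px [254. 225.] 832 ztop 0.0553 topc [ 0.6562  -0.03795] mean [ 0.6553 -0.0386] ext [0.0554 0.0545]
f1 obj px [305. 230.] 887 ztop 0.0552 topc [0.6637  0.03505] mean [0.6631 0.0349] ext [0.0553 0.054 ]
```

Each placed part's top height matches the resident part of its kind. The new cube reads 55.3 mm against 55.2 mm, the cameras 34.0 and 33.9 against 33.9, and the long objective 65.3 against 65.1. The short objective reads 51.5 mm against about 51 mm expected, and the bottle and dish haven't moved. I'm handing in the job.

Run:
```python
from h import *
print(r.finish_job(), r.read_state()['time_s'])
```

```text
the job is handed in; nothing more can be done
the job is handed in; nothing more can be done
```

I sorted all five parts into the trays and handed the job in at about 48 s of the 120 s allowed. I worked in the order objectives, cameras, cube. Each part was picked up on the first try and lowered slowly until light contact, stopping within 1 mm of the expected height.

| Part | Recess | Top height (placed) | Top height (resident of its kind) |
|---|---|---|---|
| Long objective | -56 mm | 65.3 mm | 65.1 mm |
| Short objective | 0 mm (middle) | 51.5 mm | none; about 51 mm expected |
| Long camera | 0 mm (middle) | 34.0 mm | 33.9 mm |
| Short camera | +60 mm | 33.9 mm | 33.9 mm |
| Cube frame | -36 mm | 55.3 mm | 55.2 mm |

- **Final check:** the last wrist and side pictures show both objectives upright, both cameras lying lengthwise and same side up, and the cube frame upright. Every part measured within about 2–3 mm of the centre of its recess.
- **Bystanders:** the bottle and the dish measured within about 1 mm of where they were before.
- **Small disagreements:** the wrist camera reads heights about 2 mm high, which is within its calibration. The cube tray's outline also measured 3–4 mm too wide, because the near side face shows in that view. I corrected for this using the recess edges before placing the cube.

No check failed.

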